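# Find the blind hole of a spacer on a feeler pin and hold it hole-up

## Robot

A 6-joint arm with a two-finger parallel gripper is mounted at the origin on a cart in front of the work surface, level with it; the furniture and walls round the work are solid. World frame = base frame: x ahead of the robot, y to its left, z up, the work surface at z = 0. Lengths are in m, angles in rad, forces in N, time in s.
With the tool pointing down it reaches from about 0.35 to 0.975 m from the base axis. Payload 4.9 kg.
Tool frame: the origin (TCP) lies midway between the tips of the shut fingers; the grasp point (between the pads) lies 19 mm behind it; z points along the fingers, y is the line along which they close (so a half turn about z gives the same grasp; the last joint's range is limited). The gripper opens to 85 mm and grips with 20 to 120 N. Pads are 22 mm wide; open, the fingers measure 114 mm over their backs; the gripper's body (76 mm by 85 mm) begins 54 mm behind the grasp point. The pads swing forward as they close: fully open they stand 13 mm farther back than shut.
Start: joints at [1.212, 0.053, 1.613, -0, 1.476, -0.119], TCP at [0.148, 0.607, 0.204] pointing down, gripper open.
Joint ranges: [-3.01, 3.01], [-1.01, 2.22], [0.06, 2.58], [-1.02, 4.17], [0.09, 2.62], [-3.14, 3.14]. Speed limits (rad/s): [2.57, 2.57, 3.14, 3.14, 3.14, 3.14].

## Interface

Orientations are given as a unit quaternion [w, x, y, z].
In Python, from plant import * gives the robot as it stands.
- The arm moves only by the tool jog_arm, never from a script. Its argument "targets" is a list of rows, each a list of 3 entries, a list of its own where there are three numbers: the shift along the tool's x, y, z in units of 25 mm (1.0 is 25 mm), then the turn, a rotation vector about the tool's x, y, z in units of 8 degrees (1.0 is 8 degrees), then the opening in per cent of the stroke, from 0 (shut) to 100 (fully open). A call has 1 to 8 rows; each row is the pose to reach, as a shift and turn from the pose commanded when the call began, along the tool's axes at that moment; what a row does not reach only later rows make up. A row lasts 1/8 s, in which the tool goes at most 62.5 mm and 10.7 degrees, less where a joint would pass 70% of its speed; a pose out of reach is approached as far as the arm can. A call with a gripper value outside its range is refused whole. The fingers move at their own pace and stop on an object; the grip force is fixed at half the most. Time passes only in rows, so rows that repeat a pose let the fingers close. It gives the time, the measured TCP pose, the force, the opening and the grip force at its end, in the units of the state.
- state(): the state, without advancing time (a new reading comes with each control period).
- grab_frame(name): name is "side" or "top"; returns (picture, depth): 384x512x3 uint8, red, green, blue; 384x512 float32, m along the optical axis (not along the pixel's ray), 0 where there is no reading.
- camera_params(name): a dict with "fovy" (degrees; the focal length in pixels is half the picture's height over the tangent of half this angle, whatever the lens; pixels are square), "cx", "cy" (the principal point, pixels), "dist" ([k1, k2, p1, p2, k3] as OpenCV has them; the pictures are not rectified), "rvec" (rotation vector, rad) and "tvec" (3), from world to camera coordinates, as OpenCV has them. Camera axes: x right, y down, z forward; pixel columns grow to the right and rows downward; lengths in m; the calibration is good to about 2 mm. A picture is of the moment at which its call begins. camera_params takes no time and is no camera call.
- job_done(): hands the job in; it is judged then, once.
The state is a dict: "time": time; "joint_pos": joint angles; "joint_vel": joint speeds; "joint_efforts": joint torques, N m; "tool_pos": TCP position; "tool_rot": TCP orientation; "contact_force": force on the tool from outside, world axes, zero at the start; "ft_torque": the same for the moment, N m; "gripper_width": opening from 0.0 (shut) to 1.0 (fully open); "grasp_force": force on a finger pad.
Only numpy, scipy, OpenCV 4.12 (cv2) and the standard library are available. Lean on these libraries where they do the work, as an engineer would, in place of code of your own. Each camera call takes 0.05 s, during which the arm holds its last target. There are 200 camera calls.

## Task

Pick up the square spacer from the stand that is nearer to the feeler pin, stand it on end and try its lower end over the pin: a solid end stops on the tip of the pin, the end with the blind hole slips down over it. Then, turning the spacer over if need be, hold it upright with the hole facing up, its lower end at least 10 cm above the desk, and finish while still holding it steady there; do not move the other spacer.

Things in the scene. Friction and masses are not known exactly. Their poses are not given: they have to be found in the camera images.
- spacer_1_centre (a point): square bare-steel spacer bar, 30 x 30 mm in section and 70 mm long, about 0.12 kg, lying level on its stand at the start. One end is solid and the other has a round blind hole in the middle of its face (18 mm across, 35 mm deep); outside the two ends are alike, and EITHER end may be the one with the hole. This point is its centre, 15 mm above its underside; its y axis runs along its length, its z axis is up at the start.
- spacer_2_centre (a point): square bare-steel spacer bar, 30 x 30 mm in section and 70 mm long, about 0.12 kg, lying level on its stand at the start. One end is solid and the other has a round blind hole in the middle of its face (18 mm across, 35 mm deep); outside the two ends are alike, and EITHER end may be the one with the hole. This point is its centre, 15 mm above its underside; its y axis runs along its length, its z axis is up at the start.
- spacer_1: the same spacer as spacer_1_centre; origin in the middle of its underside as it lies at the start (15 mm below the centre)
- spacer_2: the same spacer as spacer_2_centre; origin in the middle of its underside as it lies at the start (15 mm below the centre)
- stand_1: fixed dark steel stand: foot 74 x 104 x 8 mm under an upright web 22 mm wide (narrower than the spacer, so fingers pass down on both sides of it), whose level bed is 60 mm above the desk; a low lip at each end of the bed, 6 mm high, 78 mm apart, keeps the spacer from sliding off endways. Origin under its middle on the desk; its y axis runs along the bed. The two stands look alike.
- stand_2: fixed dark steel stand: foot 74 x 104 x 8 mm under an upright web 22 mm wide (narrower than the spacer, so fingers pass down on both sides of it), whose level bed is 60 mm above the desk; a low lip at each end of the bed, 6 mm high, 78 mm apart, keeps the spacer from sliding off endways. Origin under its middle on the desk; its y axis runs along the bed. The two stands look alike.
- feeler: fixed feeler pin: an upright bare-steel pin 8 mm thick on a round dark foot 64 mm across and at most 14 mm high; the tip is 60 mm above the desk. Origin under the pin on the desk. It stands about 11 to 20 cm from one stand, behind it as the robot sees it, and farther from the other. A roll of black tape lies behind the other stand.
- pin_tip (a point): tip of the feeler pin, 60 mm above the desk
There are look-alikes about, which are no part of the job. What is shaped like the spacer_2 but green is not meant.

How it is judged:
On the way:
1. the spacer from the stand nearer to the pin, held upright, has its lower end tried on the feeler pin (stopped by it, or slipped over it by more than 5 mm) (((horizontal distance between stand_1 and feeler below 0.206 m and horizontal distance between spacer_1_centre and pin_tip below 0.013 m and (angle between spacer_1_centre's own y axis and vertical below 0.35 rad or angle between spacer_1_centre's own y axis and vertical above 2.79 rad) and contact force between the fingers and spacer_1 above 0.5 N and (contact force between spacer_1 and feeler above 0.3 N or distance between spacer_1_centre and pin_tip below 0.03 m)) or (horizontal distance between stand_2 and feeler below 0.206 m and horizontal distance between spacer_2_centre and pin_tip below 0.013 m and (angle between spacer_2_centre's own y axis and vertical below 0.35 rad or angle between spacer_2_centre's own y axis and vertical above 2.79 rad) and contact force between the fingers and spacer_2 above 0.5 N and (contact force between spacer_2 and feeler above 0.3 N or distance between spacer_2_centre and pin_tip below 0.03 m)))), for 0.04 s.
At the end, for the whole second after the job is handed in: the spacer from the stand nearer to the pin is in the fingers, still, upright within 15 degrees with its hole facing up, its centre more than 130 mm above the desk (10 cm under its lower end leaves it at 135 mm) and clear of the pin (((horizontal distance between stand_1 and feeler below 0.206 m and angle between spacer_1_centre's own y axis and vertical below 0.26 rad and height (world z) of spacer_1_centre above 0.13 m and contact force between the fingers and spacer_1 above 1 N and linear speed of spacer_1 below 0.03 m/s and contact force between spacer_1 and feeler below 0.05 N) or (horizontal distance between stand_2 and feeler below 0.206 m and angle between spacer_2_centre's own y axis and vertical above 2.8816 rad and height (world z) of spacer_2_centre above 0.13 m and contact force between the fingers and spacer_2 above 1 N and linear speed of spacer_2 below 0.03 m/s and contact force between spacer_2 and feeler below 0.05 N))); the arm keeps its last pose, push and grip.
It fails at once if the spacer on the stand farther from the pin is moved by more than 15 mm ((not (horizontal distance between stand_1 and feeler below 0.206 m) and distance of spacer_1_centre from where it was at the start of the episode above 0.015 m) or (not (horizontal distance between stand_2 and feeler below 0.206 m) and distance of spacer_2_centre from where it was at the start of the episode above 0.015 m)).
It also fails if it takes over 58 s, if anything falls off the work surface, if the arm or the gripper's body presses on something with over 40 N, if the wrist force passes 120 N, or if a joint passes its speed limit or range.

## Working session

There is one attempt and no reset: what is moved stays moved. The work goes in short steps, Python scripts to look and compute and a tool call to move; the robot and the scene stay as the last step left them, time stands still between calls to the robot, and variables do not carry over. Pictures are saved under pics/ and viewed, at most 10 in all, crops included, and the job is handed in when it is done.

Besides the shell and the picture viewer there is one more tool, called after "Call:" as name(argument=value, ...), one argument or row to a line, values as JSON. jog_arm: Moves the arm, as the interface text tells. Its arguments: {"type":"object","properties":{"targets":{"type":"array"}},"required":["targets"]}

```bash
mkdir -p pics; python3 - <<'E'
from plant import *
import cv2,numpy as np
for n in("side","top"):
    p,d=grab_frame(n); cv2.imwrite(f"pics/{n}0.png",p[:,:,::-1]); np.savez(f"{n}0.npz",p=p,d=d)
    print(n,camera_params(n))
s=state();print({k:np.round(v,3) for k,v in s.items()})
E
```

```text
side {'fovy': 48.95954777043815, 'cx': 260.6347343600402, 'cy': 195.00931584516482, 'dist': array([-0.1506116,  0.       ,  0.       ,  0.       ,  0.       ]), 'rvec': array([ 0.40983449, -2.45049345,  1.63405522]), 'tvec': array([0.37478943, 0.17919578, 0.63204277])}
top {'fovy': 48.16587818251837, 'cx': 256.2395806320216, 'cy': 186.69571717401675, 'dist': array([-0.15325498,  0.        ,  0.        ,  0.        ,  0.        ]), 'rvec': array([ 2.17374909, -2.15453289,  0.09461679]), 'tvec': array([-0.14205585,  0.43406491,  0.9677548 ])}
{'time': np.float64(0.1), 'joint_pos': array([ 1.212,  0.053,  1.614,  0.   ,  1.476, -0.119]), 'joint_vel': array([ 0.001, -0.001, -0.004,  0.   , -0.003, -0.   ]), 'joint_efforts': array([ 0.0000e+00, -3.9490e+01, -3.7136e+01, -0.0000e+00,  4.0000e-03,
        0.0000e+00]), 'tool_pos': array([0.148, 0.607, 0.203]), 'tool_rot': array([-0.   ,  0.12 ,  0.993, -0.001]), 'contact_force': array([-0.15 ,  0.321, -0.433]), 'ft_torque': array([ 0.004, -0.017,  0.026]), 'grasp_force': np.float64(0.0), 'gripper_width': np.float64(1.004)}
```

View pics/top0.png

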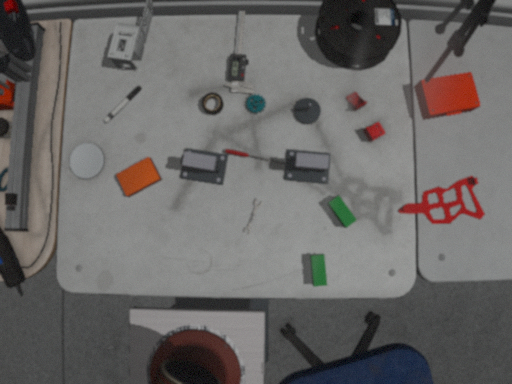

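View pics/side0.png

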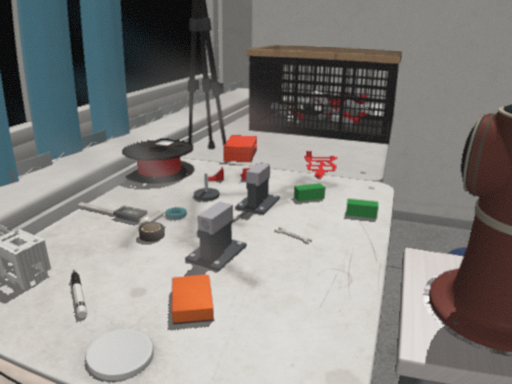

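The top view shows two grey spacers on dark stands, at about (204,160) and (311,160). The pin foot is at (307,110), behind the right stand, and the tape roll at (210,103) is behind the left one. So the spacer meant is the right one, (311,160). The green blocks at (342,211) and (318,270) are decoys. Next I'll measure it and confirm with an enlarged crop.

```bash
cat > h.py <<'E'
import cv2,numpy as np
from plant import *
def cam(n):
    c=camera_params(n);f=192/np.tan(np.radians(c["fovy"]/2))
    return np.array([[f,0,c["cx"]],[0,f,c["cy"]],[0,0,1]]),c["dist"],cv2.Rodrigues(c["rvec"])[0],c["tvec"]
def ray(n,uv):
    K,D,R,t=cam(n);q=cv2.undistortPoints(np.array(uv,float).reshape(-1,1,2),K,D)[:,0]
    return -R.T@t,np.c_[q,np.ones(len(q))]@R
def onplane(n,uv,z):
    o,d=ray(n,uv);return o+d*((z-o[2])/d[:,2])[:,None]
def proj(n,P):
    K,D,R,t=cam(n);return cv2.projectPoints(np.array(P,float).reshape(-1,1,3),R,t,K,D)[0][:,0]
E
python3 - <<'E'
from h import *
p=np.load("top0.npz")["p"];s=np.load("side0.npz")["p"]
a=cv2.resize(p[85:200,160:345][:,:,::-1],None,fx=4,fy=4,interpolation=2)
b=cv2.resize(s[150:280,170:330][:,:,::-1],(740,600),interpolation=2)
cv2.imwrite("pics/c1.png",a)
g=p.min(2).astype(int); 
for box in((285,140,335,190),(178,140,230,190)):
    x0,y0,x1,y1=box;sub=p[y0:y1,x0:x1]
    m=((sub.min(2)>85)&(sub.max(2)<150)).astype(np.uint8)
    m2=cv2.morphologyEx(m,cv2.MORPH_OPEN,np.ones((5,5)))
    n,l,st,ce=cv2.connectedComponentsWithStats(m2);print(st[1:].tolist(),ce[1:]+[x0,y0])
print(p[160,285:335].mean(1).astype(int));print(p[140:190,311].mean(1).astype(int))
print(onplane("top",[(311,160)],.09),onplane("top",[(204,160)],.09),onplane("top",[(307,110)],.012))
E
```

```text
[[0, 0, 50, 50, 1611]] [[312.95158287 161.77715705]]
[[0, 0, 52, 30, 1046], [0, 17, 52, 33, 550]] [[200.95506692 151.83173996]
 [206.28909091 182.07454545]]
[ 64  50  42  37  42  32  40  39  41  37  64  91 110 118 120 119 118 121
 117 119 116 116 120 117 123 116 118 117 119 118 122 119 119 122 117 120
 121 121 120 115 121 117 119 102  95 105 115 117 114 116]
[135 138 137 138 136 137 134 133 137 139 126 100  83  93 106 116 119 120
 119 119 118 117 118 117 116 118 110  88  62  44  44  56  59  59  58  59
  60  56  57  58  57  63  82 102 119 118 114 120 124 128]
[[ 0.48721058 -0.25664253  0.09      ]] [[ 0.48546348 -0.0255734   0.09      ]] [[ 0.62050737 -0.25706933  0.012     ]]
```

View pics/c1.png

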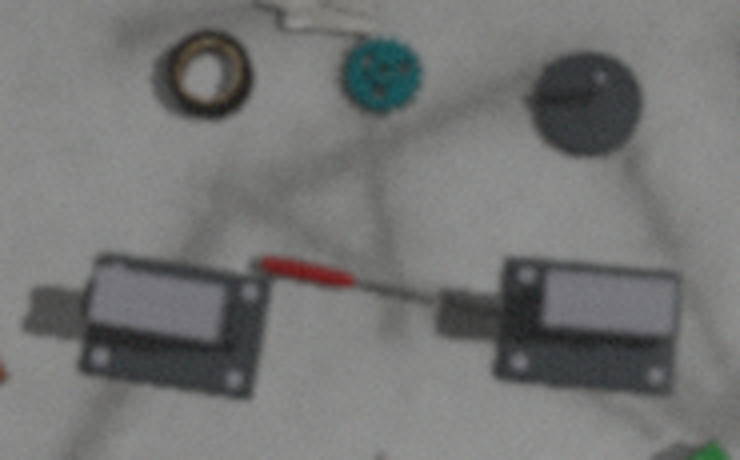

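The crop confirms it: the right spacer's top face has corners at crop (545,267), (678,277), (673,336) and (541,324). The pin tip is a bright dot at crop (600,77) on the round foot, and the tape roll is behind the left stand.

```bash
python3 - <<'E'
from h import *
f=lambda L,x=160,y=85:[((u+.5)/4-.5+x,(v+.5)/4-.5+y) for u,v in L]
S=onplane("top",f([(545,267),(678,277),(673,336),(541,324)]),.09);c=S.mean(0)
print(S,c);a=S[1]+S[2]-S[0]-S[3];print("axis",np.degrees(np.arctan2(a[1],a[0])),np.linalg.norm(a)/2)
F=onplane("top",f([(503,258),(681,272),(672,394),(494,376)]),.008);a=F[1]+F[2]-F[0]-F[3];print("foot",F.mean(0),np.degrees(np.arctan2(a[1],a[0])))
print("pin",onplane("top",f([(600,77)]),.06),"footc",onplane("top",f([(586,104)]),.01))
d=np.load("top0.npz")["d"];print(d[155:165,305:317].mean())
P=onplane("top",f([(600,77)]),.06)[0];print(proj("side",[P,P-[0,0,.05],c]))
s=np.load("side0.npz")["p"];cv2.imwrite("pics/c2.png",cv2.resize(s[150:230,170:290][:,:,::-1],None,fx=5,fy=5,interpolation=2))
K,D,R,t=cam("top");print("campos",-R.T@t);K,D,R,t=cam("side");print(-R.T@t)
E
```

```text
[[ 0.5057647  -0.22399265  0.09      ]
 [ 0.50104061 -0.29610679  0.09      ]
 [ 0.46877823 -0.29305306  0.09      ]
 [ 0.47462336 -0.22178876  0.09      ]] [ 0.48755172 -0.25873531  0.09      ]
axis -94.21596688187088 0.07188373886346154
foot [ 0.48682271 -0.25556919  0.008     ] -94.63482079698132
pin [[ 0.62123528 -0.25804714  0.06      ]] footc [[ 0.619513   -0.25517856  0.01      ]]
0.92331964
[[206.05340732 173.11684977]
 [206.78954115 192.28989858]
 [258.77208629 167.55263362]]
campos [ 0.33673316 -0.15104106  1.00445953]
[0.19726644 0.60777812 0.40465791]
```

View pics/c2.png

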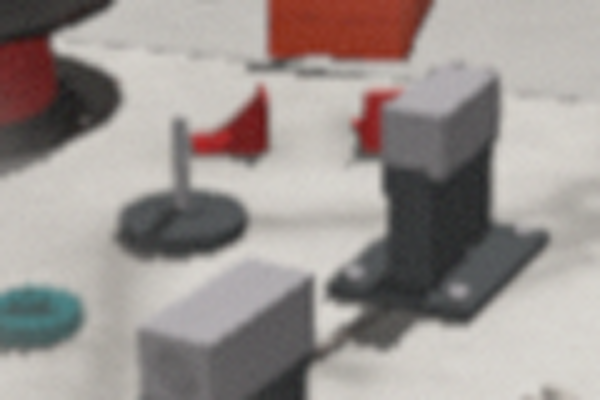

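The pin tip is at crop (180,120), or px (206,173.6). That matches the top-view projection, so the pin is at about (0.621,-0.257) and the spacer centre at about (0.487,-0.257) with its axis 4.4° off world y. My plan is to grip across the sides, pitch about the closing line so the tool points sideways, and try the pin from the side. First I'll check the wrist ranges and the obstacle heights.

```bash
python3 - <<'E'
from h import *
from scipy.spatial.transform import Rotation as R
C=R.from_euler('z',90,degrees=True)
def wrist(Rt,j1,th):
    M=(R.from_euler('ZY',[j1,th],degrees=True).inv()*Rt*C.inv()).as_matrix()
    j5=np.arccos(M[2,2]);j4=np.arctan2(M[1,2],M[0,2]);j6=np.arctan2(M[2,1],-M[2,0]);return np.degrees([j4,j5,j6]).round()
for side in(1,-1):
  for t in(0,25,-25):
    for sy in(1,-1):
      z=np.array([0,side*np.cos(np.radians(t)),-np.sin(np.radians(t))]);y=np.array([sy,0,0.]);x=np.cross(y,z)
      Rt=R.from_matrix(np.c_[x,y,z])
      print(side,t,sy,[wrist(Rt,-36 if side>0 else -5,th).tolist() for th in(95,115,135)])
d=np.load("top0.npz")["d"];K,D,Rm,tt=cam("top")
def hmax(x0,y0,x1,y1):
    u,v=np.meshgrid(np.arange(x0,x1),np.arange(y0,y1));uv=np.c_[u.ravel(),v.ravel()];o,r=ray("top",uv);P=o+r*d[v.ravel(),u.ravel()][:,None]
    P=P[d[v.ravel(),u.ravel()]>0];i=P[:,2]>.015;return P[i].min(0).round(3),P[i].max(0).round(3),np.percentile(P[:,2],[2,50,98]).round(3)
for b in((340,88,370,113),(360,117,388,144),(240,90,270,115),(222,50,250,95),(315,0,400,70),(325,190,360,230)):
    print(b,*hmax(*b))
E
```

```text
1 0 1 [[86.0, 126.0, -6.0], [73.0, 122.0, -30.0], [63.0, 115.0, -51.0]]
1 0 -1 [[86.0, 126.0, 174.0], [73.0, 122.0, 150.0], [63.0, 115.0, 129.0]]
1 25 1 [[57.0, 120.0, -22.0], [50.0, 108.0, -40.0], [47.0, 94.0, -55.0]]
1 25 -1 [[57.0, 120.0, 158.0], [50.0, 108.0, 140.0], [47.0, 94.0, 125.0]]
1 -25 1 [[117.0, 125.0, 12.0], [102.0, 131.0, -12.0], [84.0, 132.0, -39.0]]
1 -25 -1 [[117.0, 125.0, -168.0], [102.0, 131.0, 168.0], [84.0, 132.0, 141.0]]
-1 0 1 [[-90.0, 85.0, 5.0], [-92.0, 85.0, 25.0], [-94.0, 86.0, 45.0]]
-1 0 -1 [[-90.0, 85.0, -175.0], [-92.0, 85.0, -155.0], [-94.0, 86.0, -135.0]]
-1 25 1 [[-65.0, 83.0, 2.0], [-69.0, 76.0, 21.0], [-75.0, 69.0, 41.0]]
-1 25 -1 [[-65.0, 83.0, -178.0], [-69.0, 76.0, -159.0], [-75.0, 69.0, -139.0]]
-1 -25 1 [[-115.0, 88.0, 7.0], [-115.0, 96.0, 25.0], [-111.0, 104.0, 43.0]]
-1 -25 -1 [[-115.0, 88.0, -173.0], [-115.0, 96.0, -155.0], [-111.0, 104.0, -137.0]]
(340, 88, 370, 113) [ 0.623 -0.397  0.015] [ 0.652 -0.364  0.035] [-0.003  0.001  0.03 ]
(360, 117, 388, 144) [ 0.547 -0.423  0.016] [ 0.582 -0.39   0.037] [-0.003  0.001  0.033]
(240, 90, 270, 115) [ 0.628 -0.143  0.015] [ 0.645 -0.126  0.02 ] [-0.004  0.002  0.017]
(222, 50, 250, 95) [ 0.693 -0.108  0.015] [ 0.762 -0.067  0.022] [-0.003  0.007  0.019]
(315, 0, 400, 70) [ 0.728 -0.495  0.015] [ 0.901 -0.279  0.075] [-0.002  0.065  0.071]
(325, 190, 360, 230) [ 0.344 -0.367  0.015] [ 0.417 -0.302  0.036] [-0.003  0.001  0.033]
```

```bash
cat >> h.py <<'E'
from scipy.spatial.transform import Rotation as Ro
def frame(z,y):
    z=np.array(z,float);z/=np.linalg.norm(z);y=np.array(y,float);y-=z*(y@z);y/=np.linalg.norm(y)
    return Ro.from_matrix(np.c_[np.cross(y,z),y,z])
def cur():
    s=state();return s["tool_pos"],Ro.from_quat(np.array(s["tool_rot"])[[1,2,3,0]])
def units(pos,Rt):
    p,R=cur();return (R.inv().apply(np.array(pos)-p)/.025).round(2).tolist(),(np.degrees((R.inv()*Rt).as_rotvec())/8).round(2).tolist()
A=np.array([np.sin(np.radians(4.4)),np.cos(np.radians(4.4)),0])
Yg=[A[1],-A[0],0]
def tilt(deg,a=A): # tool z at deg from down toward a
    return np.sin(np.radians(deg))*a-np.cos(np.radians(deg))*np.array([0,0,1])
E
python3 - <<'E'
from h import *
z=tilt(-24);R=frame(z,Yg);c=np.array([.487,-.257,.075])
print(units([.42,.15,.25],frame([0,0,-1],Yg)));print(units(c+z*-.08,R));print(units([.45,-.15,.25],R))
E
```

```text
([-14.9, -15.16, -1.86], [-0.01, 0.01, 10.08])
([-21.16, -29.05, 2.24], [2.1, -2.48, 9.93])
([-18.91, -26.53, -1.84], [2.1, -2.48, 9.93])
```

Call:
jog_arm(
  targets=[
    [[-14.9,-15.2,-1.9],[0,0,10],100],
    [[-14.9,-15.2,-1.9],[0,0,10],100],
    [[-14.9,-15.2,-1.9],[0,0,10],100],
    [[-14.9,-15.2,-1.9],[0,0,10],100],
    [[-14.9,-15.2,-1.9],[0,0,10],100],
    [[-14.9,-15.2,-1.9],[0,0,10],100],
    [[-14.9,-15.2,-1.9],[0,0,10],100],
    [[-14.9,-15.2,-1.9],[0,0,10],100],
  ],
)

```text
time: 1.1
tool_pos: [0.403, 0.177, 0.2484]
tool_rot: [0.0, 0.731, 0.682, 0.0]
contact_force: [0.1, 0.5, 0.0]
gripper_width: 1.004
grasp_force: 0.0
```

```bash
python3 - <<'E'
from h import *
z=tilt(-24);R=frame(z,Yg);c=np.array([.487,-.257,.075])
print(np.round(state()["joint_pos"],2),units([.46,-.15,.23],R),units(c+z*-.08,R))
E
```

```text
[ 0.24 -0.43  1.96  0.    1.61  0.31] ([-12.89, 3.17, 0.74], [0.01, -3.0, 0.06]) ([-15.79, 4.55, 4.01], [0.01, -3.0, 0.06])
```

Call:
jog_arm(
  targets=[
    [[-12.9,3.2,0.7],[0,-3,0],100],
    [[-12.9,3.2,0.7],[0,-3,0],100],
    [[-12.9,3.2,0.7],[0,-3,0],100],
    [[-12.9,3.2,0.7],[0,-3,0],100],
    [[-15.2,4.3,3.4],[0,-3,0],100],
    [[-15.2,4.3,3.4],[0,-3,0],100],
    [[-15.2,4.3,3.4],[0,-3,0],100],
    [[-15.2,4.3,3.4],[0,-3,0],100],
  ],
)

```text
time: 2.1
tool_pos: [0.4834, -0.2087, 0.161]
tool_rot: [0.14, 0.715, 0.668, -0.153]
contact_force: [-0.9, -0.7, 0.2]
gripper_width: 1.003
grasp_force: 0.0
```

```bash
python3 - <<'E'
from h import *
z=tilt(-24);R=frame(z,Yg);c=np.array([.487,-.257,.075])
print(np.round(state()["joint_pos"],2),cur()[0],units(c+z*.023,R))
p,d=grab_frame("top");cv2.imwrite("pics/t1.png",cv2.resize(p[85:215,220:390][:,:,::-1],None,fx=4,fy=4,interpolation=2))
E
```

```text
[-0.32 -0.2   1.97 -0.42  1.29 -0.15] [ 0.48341318 -0.20869315  0.16096727] ([-0.36, 0.29, 4.84], [-0.01, -0.01, 0.06])
```

View pics/t1.png

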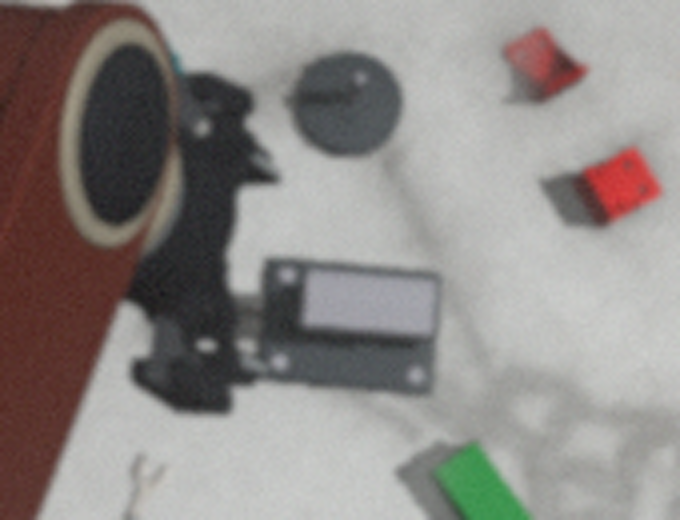

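The open fingers sit on either side of the right spacer, with tips at about crop (270,175) and (260,370). Nothing is in the way, so I'll go down and close.

Call:
jog_arm(
  targets=[
    [[-0.36,0.3,2],[0,0,0],100],
    [[-0.36,0.3,3.5],[0,0,0],100],
    [[-0.36,0.3,4.8],[0,0,0],100],
    [[-0.36,0.3,4.8],[0,0,0],100],
    [[-0.36,0.3,4.8],[0,0,0],20],
    [[-0.36,0.3,4.8],[0,0,0],20],
    [[-0.36,0.3,4.8],[0,0,0],20],
    [[-0.36,0.3,4.8],[0,0,0],20],
  ],
)

```text
time: 3.15
tool_pos: [0.4899, -0.2648, 0.0593]
tool_rot: [0.143, 0.714, 0.669, -0.151]
contact_force: [-1.3, 2.9, 6.6]
gripper_width: 0.329
grasp_force: 59.3
```

Call:
jog_arm(
  targets=[
    [[0,0,0],[0,0,0],10],
    [[0,0,0],[0,0,0],10],
    [[0,0,0],[0,0,0],10],
    [[0,0,0],[0,0,0],10],
  ],
)

```text
time: 3.65
tool_pos: [0.49, -0.2648, 0.0594]
tool_rot: [0.143, 0.714, 0.669, -0.151]
contact_force: [-1.4, 4.5, 7.0]
gripper_width: 0.325
grasp_force: 59.4
```

```bash
python3 - <<'E'
from h import *
p,R=cur();print(units(p+[0,0,.15],R))
# at test: tool points +y (world), 66 deg from down; grasp pt offset .02
Yw=np.array([0,1.,0]);z=tilt(66,Yw);Rt=frame(z,[1,0,0])
P=np.array([.6205,-.257,.20]);print(units(P+z*.021,Rt))
E
```

```text
([-2.44, 0.01, -5.48], [0.0, 0.0, 0.0])
([-0.85, 5.15, -5.39], [0.2, 11.25, -0.48])
```

Call:
jog_arm(
  targets=[
    [[-0.4,0,-0.9],[0,0,0],10],
    [[-1.2,0,-2.7],[0,0,0],10],
    [[-2.4,0,-5.5],[0,0,0],10],
    [[-2.4,0,-5.5],[0,0,0],10],
  ],
)

```text
time: 4.15
tool_pos: [0.4914, -0.2647, 0.2139]
tool_rot: [0.147, 0.714, 0.668, -0.15]
contact_force: [-0.1, -0.8, -0.7]
gripper_width: 0.326
grasp_force: 59.4
```

```bash
python3 - <<'E'
from h import *
Yw=np.array([0,1.,0]);z=tilt(66,Yw);Rt=frame(z,[1,0,0])
P=np.array([.58,-.257,.22]);print(units(P+z*.021,Rt),state()["grasp_force"],cur()[0])
E
```

```text
([1.24, 3.47, -0.42], [0.25, 11.27, -0.46]) 59.44273232307751 [ 0.49139088 -0.26473222  0.21394667]
```

Call:
jog_arm(
  targets=[
    [[1.2,3.5,-0.4],[0.25,11.25,-0.45],10],
    [[1.2,3.5,-0.4],[0.25,11.25,-0.45],10],
    [[1.2,3.5,-0.4],[0.25,11.25,-0.45],10],
    [[1.2,3.5,-0.4],[0.25,11.25,-0.45],10],
    [[1.2,3.5,-0.4],[0.25,11.25,-0.45],10],
    [[1.2,3.5,-0.4],[0.25,11.25,-0.45],10],
    [[1.2,3.5,-0.4],[0.25,11.25,-0.45],10],
    [[1.2,3.5,-0.4],[0.25,11.25,-0.45],10],
  ],
)

```text
time: 5.15
tool_pos: [0.578, -0.2386, 0.2037]
tool_rot: [-0.368, 0.609, 0.602, 0.363]
contact_force: [0.6, 0.6, -1.1]
gripper_width: 0.328
grasp_force: 59.6
```

Call:
jog_arm(
  targets=[
    [[0,0,0],[0,0,0],10],
    [[0,0,0],[0,0,0],10],
  ],
)

```text
time: 5.4
tool_pos: [0.5785, -0.2376, 0.2045]
tool_rot: [-0.366, 0.61, 0.604, 0.36]
contact_force: [0.2, -0.5, -0.8]
gripper_width: 0.325
grasp_force: 59.6
```

```bash
python3 - <<'E'
from h import *
Yw=np.array([0,1.,0]);z=tilt(66,Yw);Rt=frame(z,[1,0,0])
P=np.array([.58,-.257,.22]);print(units(P+z*.021,Rt),np.round(state()["joint_pos"],2),cur()[0])
s,_=grab_frame("side");t,_=grab_frame("top")
P=np.array([.58,-.257,.22])
u=proj("side",[P])[0];v=proj("top",[P])[0];print(u,v)
def crop(im,c,w=60):
    x=int(np.clip(c[0]-w,0,512-2*w));y=int(np.clip(c[1]-w,0,384-2*w));print(x,y);return cv2.resize(im[y:y+2*w,x:x+2*w],(400,400),interpolation=2)
cv2.imwrite("pics/h1.png",np.hstack([crop(s,u),crop(t,v)])[:,:,::-1]);np.savez("h1.npz",s=s,t=t)
E
```

```text
([0.24, 0.06, -0.14], [-0.01, 0.53, -0.08]) [-0.82  0.51  1.34  0.76  2.08 -0.71] [ 0.5784505  -0.23764266  0.20451777]
[220.18228264 108.39350707] [318.5981233  100.44603787]
160 48
258 40
```

View pics/h1.png

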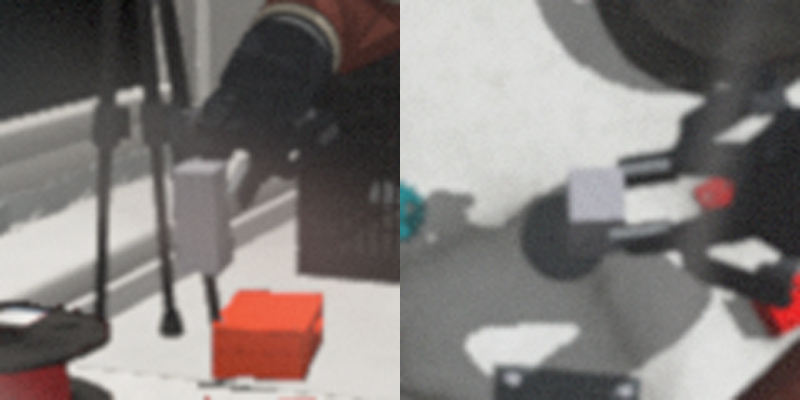

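The side half shows the spacer upright in the fingers. The top half shows its upper face at crop (570–625,168–222) with no hole visible, so the hole probably faces down, but the pin will decide. I'll predict its centre from the grasp transform and compare with this view.

```bash
cat >> h.py <<'E'
# spacer pose in tool frame, from the measured grasp pose
R0=Ro.from_quat([.714,.669,-.151,.143]);T0=np.array([.490,-.2648,.0594])
cen=R0.inv().apply(np.array([.487,-.257,.075])-T0);cen[1]=0  # closing centres it
axt=R0.inv().apply(A)
E
python3 - <<'E'
from h import *
p,R=cur();c=p+R.apply(cen);a=R.apply(axt);print("cen",cen,"c",c,"axis",a)
e=np.cross(a,R.apply([0,1,0]));f=R.apply([0,1,0])
up=a*np.sign(a[2])
for s in(1,-1):
    C=[c+up*.035*s+.015*(i*e+j*f) for i,j in((1,1),(1,-1),(-1,-1),(-1,1))]
    print(s,(proj("top",C+[c+up*.035*s]).round(1)).tolist());q=(proj("side",C)-[160,48]+.5)/.3-.5;print(q.round().tolist())
E
```

```text
cen [ 0.00058613  0.         -0.01734535] c [ 0.57899462 -0.25257405  0.21529623] axis [0.02067931 0.07537299 0.99694096]
1 [[308.6, 87.8], [308.7, 103.6], [325.3, 103.5], [325.0, 87.7], [316.9, 95.6]]
[[167.0, 164.0], [209.0, 166.0], [227.0, 155.0], [186.0, 153.0]]
-1 [[307.4, 100.0], [307.6, 114.6], [322.8, 114.5], [322.6, 99.9], [315.1, 107.2]]
[[175.0, 266.0], [216.0, 269.0], [233.0, 256.0], [193.0, 253.0]]
```

```bash
cat >> h.py <<'E'
def upr(c,yaw=0): # pose bringing spacer centre to c, axis vertical
    p,R=cur();a=R.apply(axt);a*=np.sign(a[2]);k=np.cross(a,[0,0,1]);R2=Ro.from_rotvec(k/np.linalg.norm(k)*np.arcsin(np.linalg.norm(k)))*R
    return units(np.array(c)-R2.apply(cen),R2)
E
python3 -c "
from h import *
print(upr([.6235,-.257,.145]))"
```

```text
([-2.49, 1.81, 1.18], [-0.07, 0.54, -0.13])
```

Call:
jog_arm(
  targets=[
    [[-1,1.2,0.5],[-0.07,0.54,-0.13],10],
    [[-2.5,1.8,1.2],[-0.07,0.54,-0.13],10],
    [[-2.5,1.8,1.2],[-0.07,0.54,-0.13],10],
    [[-2.5,1.8,1.2],[-0.07,0.54,-0.13],10],
    [[-2.5,1.8,1.2],[-0.07,0.54,-0.13],10],
  ],
)

```text
time: 6.12
tool_pos: [0.6232, -0.2418, 0.1381]
tool_rot: [-0.38, 0.592, 0.594, 0.39]
contact_force: [-0.2, 0.2, -0.8]
gripper_width: 0.326
grasp_force: 59.7
```

```bash
python3 - <<'E'
from h import *
p,R=cur();c=p+R.apply(cen);a=R.apply(axt);print("c",c,"axis",a,np.round(state()["joint_pos"],2))
s,_=grab_frame("side");t,_=grab_frame("top");np.savez("h2.npz",s=s,t=t)
e=np.cross(a,R.apply([0,1,0]));f=R.apply([0,1,0])
for k in(1,-1):
    C=[c+a*.035*k+.015*(i*e+j*f) for i,j in((1,1),(1,-1),(-1,-1),(-1,1))]
    print(k,((proj("top",C)-[270,60]+.5)*5-.5).round().tolist(),((proj("side",C)-[170,100]+.5)*5-.5).round().tolist())
P=[.621,-.2575,.06];print(((proj("side",[P])-[170,100]+.5)*5-.5).round())
z=lambda im,x,y:cv2.resize(im[y:y+100,x:x+80],None,fx=5,fy=5,interpolation=2)
cv2.imwrite("pics/h2.png",np.hstack([z(s,170,100),z(t,270,60)])[:,:,::-1])
E
```

```text
c [ 0.62300887 -0.25744691  0.14573149] axis [-1.44214320e-03 -2.58991457e-04  9.99998927e-01] [-0.79  0.69  1.24  0.82  2.05 -0.74]
1 [[194.0, 93.0], [194.0, 165.0], [270.0, 167.0], [269.0, 95.0]] [[126.0, 126.0], [185.0, 132.0], [213.0, 118.0], [155.0, 112.0]]
-1 [[177.0, 149.0], [177.0, 216.0], [247.0, 218.0], [246.0, 150.0]] [[132.0, 272.0], [190.0, 279.0], [217.0, 262.0], [160.0, 255.0]]
[[182. 368.]]
```

View pics/h2.png

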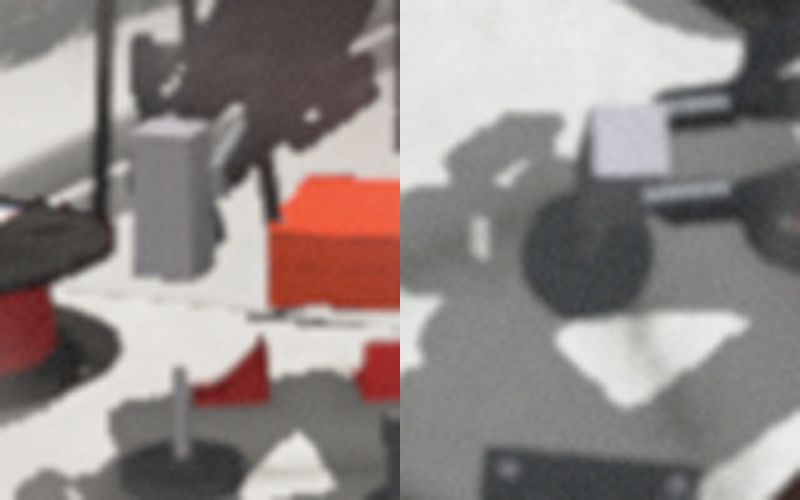

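The fingers hold the spacer upright over the pin. Its upper face is at right-crop (592–669,104–178) and the pin tip is at left-crop (180,368), directly below it to within about 2 mm. Now I'll go straight down in steps, watching the force.

```bash
python3 -c "
from h import *
p,R=cur();print(units(p+[0.0005,0,-.045],R),units(p+[0.0005,0,-.025],R))"
```

```text
([-1.65, -0.0, 0.73], [0.0, 0.0, 0.0]) ([-0.91, 0.01, 0.41], [0.0, 0.0, 0.0])
```

Call:
jog_arm(
  targets=[
    [[-0.7,0,0.3],[0,0,0],10],
    [[-1.3,0,0.57],[0,0,0],10],
    [[-1.5,0,0.66],[0,0,0],10],
    [[-1.65,0,0.73],[0,0,0],10],
    [[-1.65,0,0.73],[0,0,0],10],
  ],
)

```text
time: 6.85
tool_pos: [0.623, -0.241, 0.0894]
tool_rot: [-0.383, 0.592, 0.593, 0.39]
contact_force: [0.3, 0.4, -0.6]
gripper_width: 0.325
grasp_force: 59.7
```

Call:
jog_arm(
  targets=[
    [[-0.07,0,0.03],[0,0,0],10],
    [[-0.15,0,0.07],[0,0,0],10],
    [[-0.22,0,0.1],[0,0,0],10],
    [[-0.29,0,0.13],[0,0,0],10],
    [[-0.29,0,0.13],[0,0,0],10],
  ],
)

```text
time: 7.48
tool_pos: [0.623, -0.2409, 0.0815]
tool_rot: [-0.383, 0.592, 0.593, 0.39]
contact_force: [0.0, 0.3, -0.6]
gripper_width: 0.323
grasp_force: 59.7
```

No force yet, with the lower end about 6 mm below the tip. I'll keep going down.

Call:
jog_arm(
  targets=[
    [[-0.07,0,0.03],[0,0,0],10],
    [[-0.15,0,0.07],[0,0,0],10],
    [[-0.22,0,0.1],[0,0,0],10],
    [[-0.29,0,0.13],[0,0,0],10],
    [[-0.29,0,0.13],[0,0,0],10],
  ],
)

```text
time: 8.1
tool_pos: [0.623, -0.2408, 0.0735]
tool_rot: [-0.383, 0.592, 0.593, 0.39]
contact_force: [-0.1, -0.2, -1.6]
gripper_width: 0.329
grasp_force: 59.7
```

Call:
jog_arm(
  targets=[
    [[-0.07,0,0.03],[0,0,0],10],
    [[-0.15,0,0.07],[0,0,0],10],
    [[-0.22,0,0.1],[0,0,0],10],
    [[-0.22,0,0.1],[0,0,0],10],
  ],
)

```text
time: 8.6
tool_pos: [0.6231, -0.2407, 0.0675]
tool_rot: [-0.383, 0.592, 0.593, 0.39]
contact_force: [0.2, -0.4, -0.4]
gripper_width: 0.326
grasp_force: 59.7
```

```bash
python3 - <<'E'
from h import *
p,R=cur();print("c",p+R.apply(cen));print(units(p+[0,0,.14],R))
s,_=grab_frame("side");t,_=grab_frame("top")
z=lambda im,x,y:cv2.resize(im[y:y+100,x:x+80],None,fx=5,fy=5,interpolation=2)
cv2.imwrite("pics/h3.png",np.hstack([z(s,170,110),z(t,270,60)])[:,:,::-1])
E
```

```text
c [ 0.62294327 -0.25638575  0.07500166]
([5.13, 0.05, -2.26], [0.0, 0.0, 0.0])
```

View pics/h3.png

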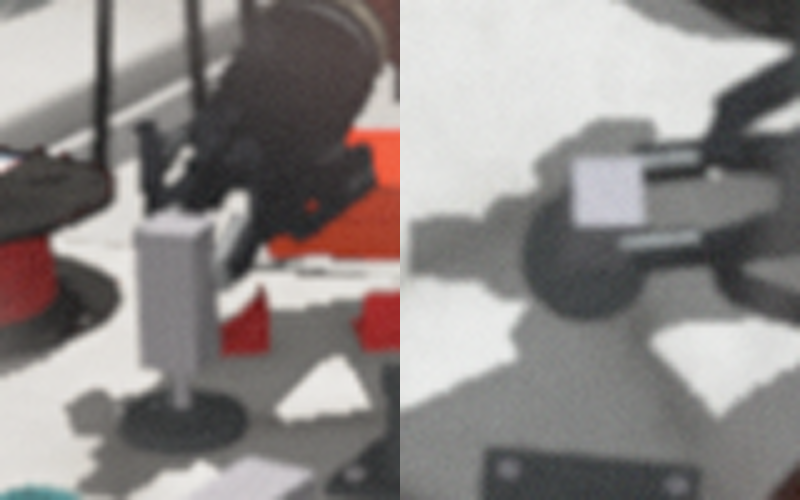

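The end went over the pin by about 20 mm with no force. The side crop shows the spacer down over the pin, its lower end at (175,370) and the pin going into it. So the hole faces down: I'll lift off and turn the spacer over.

Call:
jog_arm(
  targets=[
    [[0.5,0,-0.22],[0,0,0],10],
    [[1.5,0,-0.66],[0,0,0],10],
    [[3.3,0,-1.45],[0,0,0],10],
    [[5.1,0,-2.25],[0,0,0],10],
    [[6.9,0,-3.03],[0,0,0],10],
    [[6.9,0,-3.03],[0,0,0],10],
    [[6.9,0,-3.03],[0,0,0],10],
    [[6.9,0,-3.03],[0,0,0],10],
  ],
)

```text
time: 9.7
tool_pos: [0.6208, -0.2401, 0.2547]
tool_rot: [-0.384, 0.592, 0.592, 0.39]
contact_force: [0.4, 0.3, -1.3]
gripper_width: 0.328
grasp_force: 59.7
```

Call:
jog_arm(
  targets=[
    [[0,0,0],[0,0,11],10],
    [[0,0,0],[0,0,11],10],
    [[0,0,0],[0,0,11],10],
    [[0,0,0],[0,0,11],10],
    [[0,0,0],[0,0,11],10],
    [[0,0,0],[0,0,11],10],
    [[0,0,0],[0,0,11],10],
    [[0,0,0],[0,0,11],10],
  ],
)

```text
time: 10.7
tool_pos: [0.6209, -0.2402, 0.2543]
tool_rot: [-0.547, 0.836, 0.027, 0.022]
contact_force: [0.3, -0.3, -1.3]
gripper_width: 0.323
grasp_force: 59.7
```

```bash
python3 - <<'E'
from h import *
z=tilt(114,np.array([0,1.,0]));Rt=frame(z,[-1,0,0]);print(Rt.apply(axt),cur()[0],np.round(state()["joint_pos"],2))
print(units(cur()[0],Rt),units(cur()[0],frame(tilt(66,np.array([0,1.,0])),[-1,0,0])))
E
```

```text
[-1.22012782e-02  4.89227694e-05 -9.99925560e-01] [ 0.62093162 -0.24022441  0.25428292] [-0.79  0.57  1.21  0.89  2.15  0.9 ]
([0.0, 0.0, 0.0], [4.82, -4.57, 11.02]) ([0.0, 0.0, 0.0], [-0.08, -0.01, 11.74])
```

Call:
jog_arm(
  targets=[
    [[0,0,0],[0,0,11.7],10],
    [[0,0,0],[0,0,11.7],10],
    [[0,0,0],[0,0,11.7],10],
    [[0,0,0],[0,0,11.7],10],
    [[0,0,0],[0,0,11.7],10],
    [[0,0,0],[0,0,11.7],10],
    [[0,0,0],[0,0,11.7],10],
    [[0,0,0],[0,0,11.7],10],
  ],
)

```text
time: 11.7
tool_pos: [0.6209, -0.2402, 0.2543]
tool_rot: [-0.415, 0.63, -0.55, -0.357]
contact_force: [0.4, 0.3, -0.8]
gripper_width: 0.328
grasp_force: 59.7
```

Call:
jog_arm(
  targets=[
    [[0,0,0],[0,0,1],10],
    [[0,0,0],[0,0,1],10],
  ],
)

```text
time: 11.95
tool_pos: [0.621, -0.2403, 0.2545]
tool_rot: [-0.391, 0.593, -0.591, -0.383]
contact_force: [0.9, 0.0, -1.8]
gripper_width: 0.328
grasp_force: 59.7
```

```bash
python3 - <<'E'
from h import *
z=tilt(114,np.array([0,1.,0]));Rt=frame(z,[-1,0,0])
print(np.round(state()["joint_pos"],2),units([.59,-.24,.27],Rt))
E
```

```text
[-0.79  0.57  1.21  0.89  2.15  2.54] ([-0.58, 1.23, -0.25], [-0.02, -5.96, 0.08])
```

Call:
jog_arm(
  targets=[
    [[-0.6,1.2,-0.3],[0,-6,0],10],
    [[-0.6,1.2,-0.3],[0,-6,0],10],
    [[-0.6,1.2,-0.3],[0,-6,0],10],
    [[-0.6,1.2,-0.3],[0,-6,0],10],
    [[-0.6,1.2,-0.3],[0,-6,0],10],
    [[-0.6,1.2,-0.3],[0,-6,0],10],
    [[-0.6,1.2,-0.3],[0,-6,0],10],
    [[-0.6,1.2,-0.3],[0,-6,0],10],
  ],
)

```text
time: 12.95
tool_pos: [0.5913, -0.2418, 0.2741]
tool_rot: [0.597, -0.388, 0.381, 0.589]
contact_force: [0.6, -0.2, -1.0]
gripper_width: 0.323
grasp_force: 59.8
```

```bash
python3 - <<'E'
from h import *
z=tilt(114,np.array([0,1.,0]));Rt=frame(z,[-1,0,0])
p,R=cur();c=p+R.apply(cen);print(np.round(state()["joint_pos"],2),R.apply(axt),c,units([.59,-.24,.27],Rt))
s,_=grab_frame("side");t,_=grab_frame("top")
def crop(im,c,w=50):
    x=int(np.clip(c[0]-w,0,512-2*w));y=int(np.clip(c[1]-w,0,384-2*w));return cv2.resize(im[y:y+2*w,x:x+2*w],(400,400),interpolation=2)
cv2.imwrite("pics/h4.png",np.hstack([crop(s,proj("side",[c])[0]),crop(t,proj("top",[c])[0])])[:,:,::-1])
E
```

```text
[-0.82  0.8   1.3   1.6   2.47  2.8 ] [ 2.33193788e-03  7.81423185e-04 -9.99996976e-01] [ 0.59138505 -0.25744251  0.26652312] ([0.18, 0.06, 0.0], [0.01, 0.01, 0.11])
```

View pics/h4.png

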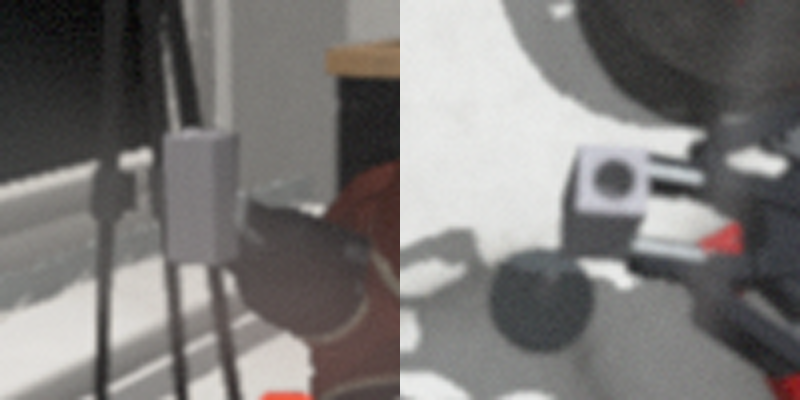

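The hole now faces up, showing as a dark circle at top-crop (615,180). The spacer is upright and held, with its centre at z≈0.267 and clear of the pin. I'll let it settle, then hand in.

Call:
jog_arm(
  targets=[
    [[0,0,0],[0,0,0],10],
    [[0,0,0],[0,0,0],10],
    [[0,0,0],[0,0,0],10],
    [[0,0,0],[0,0,0],10],
  ],
)

```text
time: 13.55
tool_pos: [0.5912, -0.2413, 0.2725]
tool_rot: [0.597, -0.387, 0.381, 0.59]
contact_force: [0.0, -0.2, -0.9]
gripper_width: 0.324
grasp_force: 59.8
```

```bash
python3 -c "
from plant import *
print(state()['joint_vel'].round(3));print(job_done())"
```

```text
[ 0.001 -0.002 -0.001 -0.001 -0.    -0.001]
the job is handed in; nothing more can be done
None
```

I tried the spacer nearer the pin: its lower end slipped about 20 mm over the pin, so I turned it over and handed in at 13.6 s, holding it steady and upright, hole up, lower end about 23 cm above the desk; I did not touch the other spacer, and no verdict came back.

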